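Snap the spice carrier home into its clip dock

ROBOT

A 6-joint arm with a two-finger parallel gripper is mounted at the origin on the work surface. World frame = base frame: x ahead of the robot, y to its left, z up, the work surface at z = 0. Lengths are in m, angles in rad, forces in N, time in s.
With the tool pointing down it reaches from about 0.3 to 0.85 m from the base axis. Payload 4.2 kg.
Tool frame: the origin (TCP) lies on the centre line of the jaws, within the pads' length; the fingertips stand 8 mm ahead of it and the grasp point (between the pads) lies 11 mm behind it; z points along the fingers, y is the line along which they close (so a half turn about z gives the same grasp; the last joint's range is limited). The gripper opens to 91 mm and grips with 3 to 60 N. Pads are 32 mm wide; open, the fingers measure 118 mm over their backs; the gripper's body (76 mm by 178 mm) begins 60 mm behind the grasp point.
Start: joints at [-1.202, 0.32, 1.565, -0, 1.257, -0.02], TCP at [0.218, -0.532, 0.222] pointing down, gripper open.
Joint ranges: [-3.11, 3.11], [-0.84, 2.01], [0.21, 2.61], [-1.34, 4.49], [0.05, 2.63], [-2.56, 2.56]. Speed limits (rad/s): [2.57, 2.57, 3.14, 3.14, 3.14, 3.14].

INTERFACE

Orientations are given as a rotation vector (axis times angle).
In Python, from plant import move_pose, move_linear, move_joints, command_gripper, wait, ik, camera, Unreachable, close_job, get_time, get_q, get_dq, get_tau, get_eef_pos, get_eef_rot, get_force, get_wrist_torque, get_opening, get_gripper_force gives the robot as it stands. The module is installed in compiled form; this text tells all that it offers. Calls block until the motion is done:
- move_pose(position, orientation): joint-space move of the TCP to a pose.
- move_linear(position, rot=None, speed=0.15): straight line of the TCP; rot=None keeps the orientation; speed is the mean speed in m/s.
- move_joints(angles): joint-space move.
- command_gripper(opening, f_grip=None): finger opening in m; f_grip is the grip in N (None keeps the last); returns when the fingers have stopped.
- wait(seconds).
- ik(position, orientation): joint angles nearest the present ones, or None.
- camera(name): name is "scene" or "side" or "wrist"; returns a dict with "pixels" (400x640x3 uint8, red, green, blue), "camera_matrix" (3x3 intrinsics, pixels), "xyz" and "orientation" of the camera in the world. Camera axes: x right, y down, z forward; pixel columns grow to the right and rows downward; lengths in m; the calibration is good to about 2 mm. A picture is of the moment at which its call begins. There is no depth.
A pose or a line that the arm cannot do raises Unreachable and nothing moves.
- close_job(): hands the job in; it is judged then, once.
Readings, each from a call of its own:
- get_time(): time.
- get_q(): joint angles.
- get_dq(): joint speeds.
- get_tau(): joint torques, N m.
- get_eef_pos(): TCP position.
- get_eef_rot(): TCP orientation.
- get_force(): force on the tool from outside, world axes, zero at the start.
- get_wrist_torque(): the same for the moment, N m.
- get_opening(): finger opening in m.
- get_gripper_force(): force on a finger pad.
Only numpy, scipy, OpenCV 4.12 (cv2) and the standard library are available. Lean on these libraries where they do the work, as an engineer would, in place of code of your own. Each camera call takes 0.05 s, during which the arm holds its last target. There are 200 camera calls.

TASK

Slide the oak spice carrier along the counter, without lifting it, into the open side of its oak dock, until its pointed ends have spread the dock's two spring clips, the clips have snapped in behind them and the carrier sits square and fully home against the dock's back rail. Press firmly but do not ram it: never push on the carrier with more than about 5 kg (50 N). Leave the other things on the counter where they stand.

Things in the scene. Friction and masses are not known exactly. Their poses are not given: they have to be found in the camera images.
- carrier: Loose oak spice carrier, 0.6 to 1.05 kg, 40 mm high; lids of six tins rise to 57 mm. Origin: centre of underside. In plan a block x +-76, y +-46 mm with a pointed end at each x end: tip (flat, 12 mm wide) at x = +-100, straight chamfers from it back to the corners x +-76, y +-46. Starts turned up to 0.45 rad, 0.31 to 0.47 m to the +y side of the dock. Too wide to grasp; pushed off-centre it turns.
- carrier_push_face (a point): Centre of the carrier's flat upright y = +46 mm side (152 mm long, 40 mm high), 20 mm above the counter: the side turned away from the dock, to be pushed on. Axes as the carrier's.
- dock: Oak dock fixed on the counter (turned up to 0.18 rad), 45 mm high, no floor: a back rail, end blocks (|x| 104 to 138, y -66 to -32 mm) and a spring clip hinged at each end. Origin: where the carrier's origin lies, with the same axes, when it is fully home. Open towards its own +y; the carrier goes in along its own -y.
- dock_rail (a point): Middle of the back rail's front face (dock y = -46 mm, 250 mm long in the dock's x), 20 mm above the counter. The carrier's leading side, y = -46 mm, lies against it when home. Axes as the dock's.
- clip_far_roller (a point): Centre of the upright, free-turning steel roller (18 mm across, 8 to 35 mm above the counter) on the inner side of the clip at the dock's +x end. At dock x = +92, y = +34 mm when shut (166 mm free between the two rollers). A 38 mm high steel arm carries it. When the carrier is home it bears on the chamfer behind the carrier's point.
- clip_near_roller (a point): The same roller on the clip at the dock's -x end, at dock x = -92, y = +34 mm when shut.
- clip_far (a joint): Opening of the clip at the dock's +x end, rad, about an upright hinge at dock x = +112, y = -40 mm: 0 shut, at most 0.42. A centred carrier spreads it to about 0.23; with the carrier home it is back at about 0.03. Spring: about 8 N at the roller when spread, 2 N when home. Passing the rollers takes a push of about 8 to 18 N; friction may stop the carrier short of the rail unless pushed on.
- clip_near (a joint): The same for the clip at the dock's -x end (hinge at dock x = -112, y = -40 mm): 0 shut, grows as it opens outwards.
- teacup: White porcelain teacup with a handle, 84 mm across, 62 mm high; bystander. Origin under its centre.
- squeezer: Wooden citrus squeezer, 96 mm across, 59 mm high with a 65 mm handle; bystander. Origin under its centre.
- trivet: Square silicone trivet, 130 x 130 x 7 mm; bystander. Origin under its centre.
- strainer: Round steel strainer, 124 mm across, 52 mm high, its handle reaching 195 mm from its centre; bystander. Origin under the bowl's centre.
- measuring_cup: Glass measuring cup with a handle, 90 mm across, 95 mm high; bystander. Origin under its centre.
- spice_jar: Closed glass jar, 56 mm across, 75 mm high; bystander. Origin under its centre.
- spoon: Wooden spoon, 200 mm long; bystander. Origin under its middle.
Things that resemble listed ones, but are neither listed nor needed, are in the scene too. What is shaped like the carrier but red is not meant.

How it is judged:
At the end, for the whole second after the job is handed in: The carrier lies flat on the counter, at rest in the dock: its origin within 4 mm of the dock's origin along the dock's y (up against the rail) and 6 mm along its x, square to it within 0.05 rad, with both clips closed again behind its points (each joint below 0.10 rad) (y of carrier in the frame of dock between -0.004 and 0.004 m and x of carrier in the frame of dock between -0.006 and 0.006 m and angle between the x axis of carrier and the x axis of dock, either way round below 0.05 rad and height (world z) of carrier below 0.004 m and angle between carrier's own z axis and vertical below 0.05 rad and value of joint each of clip_far, clip_near below 0.1 rad and linear speed of carrier below 0.01 m/s); the robot touches nothing.
It fails at once if the carrier is lifted off the counter (over 15 mm) or tipped (over 0.2 rad) (height (world z) of carrier above 0.015 m or angle between carrier's own z axis and vertical above 0.2 rad).
It fails at once if the carrier is rammed: the robot pushes on it with more than 50 N (contact force between any of the fingers, the arm and carrier above 50 N).
It fails at once if another thing on the counter is shifted by more than 30 mm (distance of any of teacup, squeezer, trivet, strainer, measuring_cup, spice_jar, spoon from where it was at the start of the episode above 0.03 m).
It also fails if it takes over 54 s, if anything falls off the work surface, if the arm or the gripper's body presses on something with over 40 N, if the wrist force passes 120 N, or if a joint passes its speed limit or range.

## Working session

There is one attempt and no reset: what is moved stays moved. The work goes in short steps, each a Python script; the robot and the scene stay as the last script left them, time stands still between calls to the robot, and variables do not carry over. Pictures are saved under pics/ and viewed, at most 10 in all, crops included, and the job is handed in when it is done.

```bash
mkdir -p pics; python3 - <<'E'
from plant import *
import cv2,numpy as np,pickle
for n in ("scene","side","wrist"):
    c=camera(n); pickle.dump(c,open(f"pics/{n}0.pkl","wb")); cv2.imwrite(f"pics/{n}0.png",c["pixels"][:,:,::-1])
    print(n,c["camera_matrix"].tolist(),c["xyz"],c["orientation"])
print(get_time())
E
```

```text
scene [[364.1655967585556, 0.0, 321.8220745478137], [0.0, 364.1655967585556, 192.676519384892], [0.0, 0.0, 1.0]] [ 0.92209899 -0.68056707  0.84233199] [-2.30888425 -0.53562766  0.23083613]
side [[468.20613920263634, 0.0, 323.1938200741428], [0.0, 468.20613920263634, 205.32792445055577], [0.0, 0.0, 1.0]] [0.45560488 0.94200114 1.19936006] [-0.11739664  2.9391495  -1.01342651]
wrist [[326.7010356608891, 0.0, 318.1373659571224], [0.0, 326.7010356608891, 203.96007541011997], [0.0, 0.0, 1.0]] [ 0.28862905 -0.50346778  0.38395142] [ 2.41282574 -1.6186771  -0.22459451]
0.15
```

View pics/scene0.png

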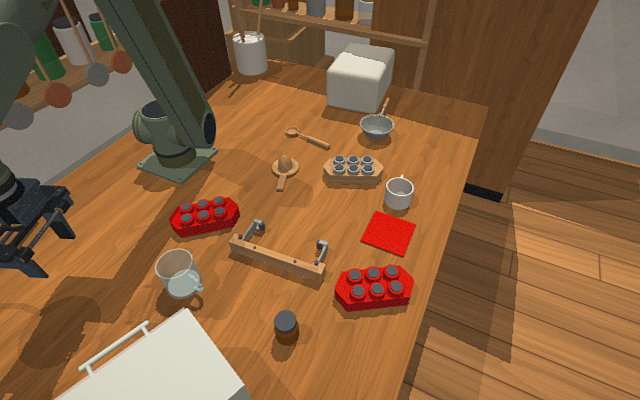

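View pics/side0.png

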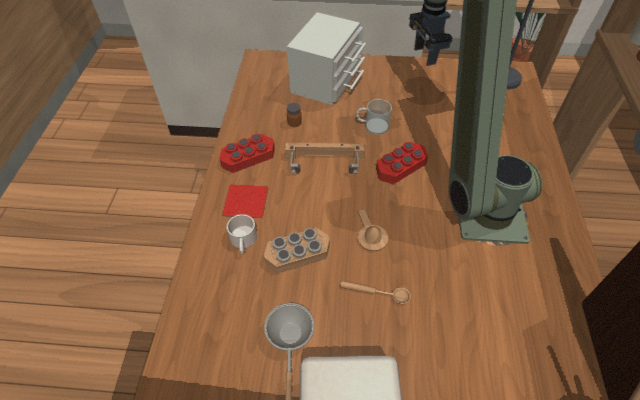

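Oak carrier: scene (353,170), side (297,247), the only one of wood colour. The red lookalikes are at scene (204,215) and (374,287), side (402,161) and (247,152), and are not meant. The dock is at scene (278,257), side (325,150), with its clips towards +y. I'll confirm this in an enlarged crop.

```bash
python3 - <<'E'
import cv2
a=cv2.imread("pics/side0.png")[130:280,200:400]
cv2.imwrite("pics/crop_side.png",cv2.resize(a,None,fx=4,fy=4,interpolation=cv2.INTER_CUBIC))
b=cv2.imread("pics/scene0.png")[145:290,220:420]
cv2.imwrite("pics/crop_scene.png",cv2.resize(b,None,fx=4,fy=4,interpolation=cv2.INTER_CUBIC))
E
```

```text
(no output)
```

View pics/crop_side.png

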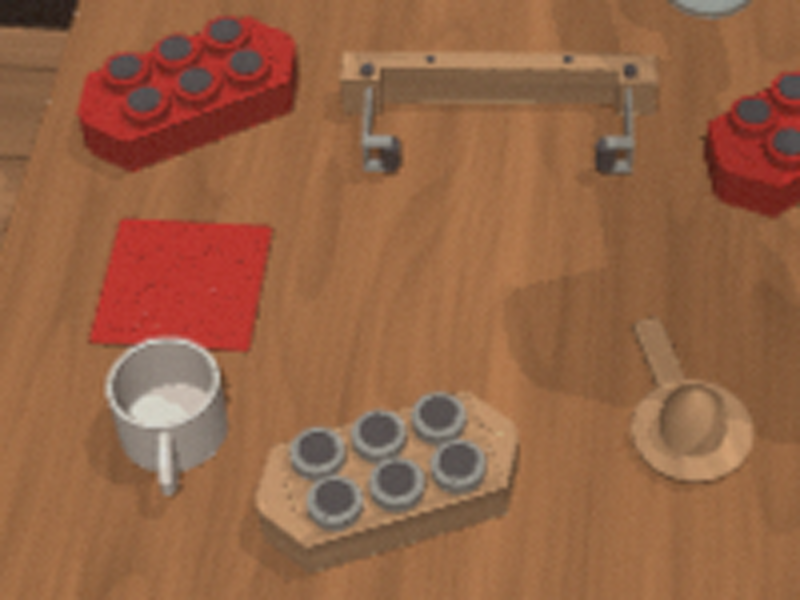

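View pics/crop_scene.png

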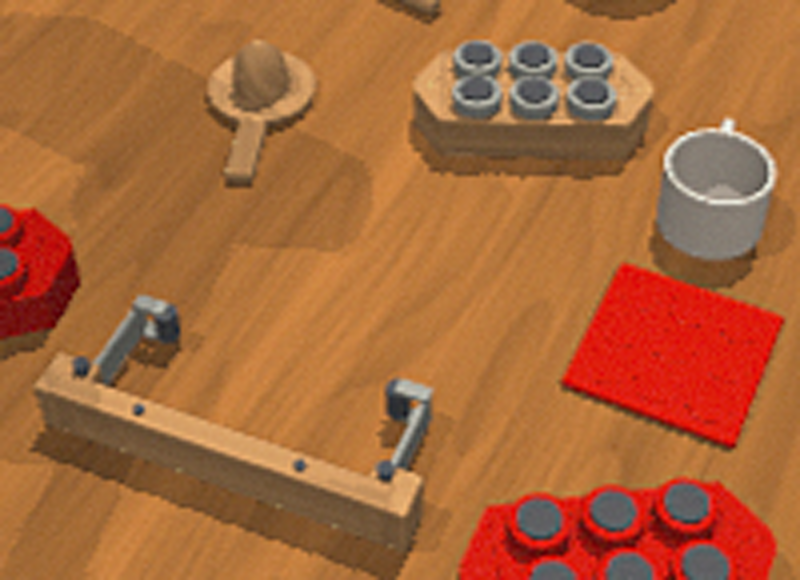

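```bash
cat > h.py <<'E'
import cv2,numpy as np,pickle
from scipy.spatial.transform import Rotation as R
def ray(c,uv):
    K=np.array(c["camera_matrix"]);d=np.linalg.inv(K)@[uv[0],uv[1],1]
    return np.array(c["xyz"]),R.from_rotvec(c["orientation"]).as_matrix()@d
def onz(c,uv,z):
    o,d=ray(c,uv); return o+d*(z-o[2])/d[2]
def tri(c1,u1,c2,u2):
    o1,d1=ray(c1,u1);o2,d2=ray(c2,u2)
    s=np.linalg.lstsq(np.c_[d1,-d2],o2-o1,rcond=None)[0]
    p,q=o1+s[0]*d1,o2+s[1]*d2
    return (p+q)/2,np.linalg.norm(p-q)
def blobs(c,box,thr,amin):
    """centroids (px) of dark blobs in box (u0,v0,u1,v1), 4x upsampled"""
    u0,v0,u1,v1=box
    g=cv2.resize(c["pixels"][v0:v1,u0:u1].max(2),None,fx=4,fy=4,interpolation=cv2.INTER_CUBIC)
    n,_,st,ce=cv2.connectedComponentsWithStats((g<thr).astype(np.uint8))
    return [((ce[i]+.5)/4-.5+[u0,v0]).round(2).tolist()+[int(st[i,4])] for i in range(1,n) if st[i,4]>=amin]
E
python3 - <<'E'
from h import *
S=pickle.load(open("pics/side0.pkl","rb"));C=pickle.load(open("pics/scene0.pkl","rb"))
for nm,c,box in (("side",S,(262,225,332,270)),("scene",C,(320,152,386,190))):
    b=[x for x in blobs(c,box,95,60)]; print(nm,b)
    P=np.array([onz(c,x[:2],.057) for x in b]); print(P.round(4).tolist(), P.mean(0))
for nm,c,boxes in (("side",S,((286,143,297,151),(353,143,363,151))),("scene",C,((236,232,245,240),(312,258,321,266)))):
    for bx in boxes:
        r=c["pixels"][bx[1]:bx[3],bx[0]:bx[2]].max(2); print(nm,blobs(c,bx,95,8), r.min())
E
```

```text
side [[309.09, 232.71, 739], [294.1, 237.13, 764], [278.8, 241.57, 780], [313.98, 244.65, 800], [298.64, 249.28, 778], [283.15, 253.81, 833]]
[[0.5662, 0.1569, 0.057], [0.6087, 0.1761, 0.057], [0.6514, 0.1952, 0.057], [0.5479, 0.1978, 0.057], [0.5905, 0.2171, 0.057], [0.6331, 0.2359, 0.057]] [0.59963448 0.19649206 0.057     ]
scene [[339.04, 158.39, 356], [352.69, 158.77, 336], [366.71, 159.13, 320], [334.78, 162.48, 84], [348.59, 162.63, 90], [362.66, 163.0, 60], [338.6, 167.23, 322], [353.12, 167.72, 377], [367.5, 167.96, 330], [352.84, 172.63, 327], [366.8, 172.69, 291], [338.99, 172.33, 318]]
[[0.5507, 0.1891, 0.057], [0.5927, 0.2072, 0.057], [0.6356, 0.2259, 0.057], [0.5467, 0.1637, 0.057], [0.5882, 0.183, 0.057], [0.6308, 0.2015, 0.057], [0.568, 0.1475, 0.057], [0.6116, 0.1659, 0.057], [0.6543, 0.1852, 0.057], [0.6201, 0.1434, 0.057], [0.6606, 0.1627, 0.057], [0.5794, 0.1253, 0.057]] [0.60323545 0.17505411 0.057     ]
side [[291.2, 147.14, 69]] 85
side [[356.97, 147.23, 91]] 77
scene [[240.02, 236.46, 198], [244.16, 239.16, 8]] 50
scene [[319.92, 260.31, 38], [316.15, 260.47, 11], [316.0, 263.54, 101]] 49
```

```bash
python3 - <<'E'
from h import *
S=pickle.load(open("pics/side0.pkl","rb"));C=pickle.load(open("pics/scene0.pkl","rb"))
s=[[309.09,232.71],[294.1,237.13],[278.8,241.57],[313.98,244.65],[298.64,249.28],[283.15,253.81]]
c=[[338.6,167.23],[353.12,167.72],[367.5,167.96],[339.04,158.39],[352.69,158.77],[366.71,159.13]]
P=np.array([tri(S,a,C,b)[0] for a,b in zip(s,c)]); m=P.mean(0)
print(P.round(4).tolist(),m,[tri(S,a,C,b)[1].round(4) for a,b in zip(s,c)])
t=np.arctan2(*(((P[2]-P[0])+(P[5]-P[3]))[[1,0]])); print("carrier th",t)
A,ga=tri(S,(356.97,147.23),C,(240.02,236.46));B,gb=tri(S,(291.2,147.14),C,(316.,263.54))
print(A,ga,B,gb,np.linalg.norm(A-B))
th=np.arctan2(B[1]-A[1],B[0]-A[0]); o=(A+B)[:2]/2+40e-3*np.array([-np.sin(th),np.cos(th)])
print("dock",o,th)
Rd=np.array([[np.cos(th),-np.sin(th)],[np.sin(th),np.cos(th)]]);print("carrier in dock",Rd.T@(m[:2]-o),t-th)
# bystanders rough
for n,uv,z in (("teacup",(241,232),.04),("squeezer",(373,240),.01),("strainer",(290,325),.05),("spoonbowl",(401,297),.01),("spoonend",(341,287),.01),("trivet",(246,201),.007)): print(n,onz(S,uv,z).round(3))
from plant import get_eef_rot; print(get_eef_rot())
E
```

```text
[[0.5662, 0.1531, 0.0518], [0.6094, 0.1722, 0.0512], [0.6523, 0.1915, 0.0514], [0.5483, 0.1946, 0.0521], [0.5908, 0.2135, 0.0515], [0.6338, 0.2324, 0.0514]] [0.60014143 0.19287317 0.05155855] [np.float64(0.0012), np.float64(0.0001), np.float64(0.0), np.float64(0.0001), np.float64(0.0008), np.float64(0.0004)]
carrier th 0.4176577347384401
[ 0.4375688  -0.22287597  0.04478361] 0.00048395866038833466 [ 0.66564627 -0.20814351  0.04225477] 0.0002566436652906281 0.22856678020660803
dock [ 0.54902915 -0.17559293] 0.06450449777532266
carrier in dock [0.07475723 0.36440512] 0.3531532369631174
teacup [0.773 0.159 0.04 ]
squeezer [0.374 0.136 0.01 ]
strainer [0.587 0.446 0.05 ]
spoonbowl [0.293 0.322 0.01 ]
spoonend [0.462 0.304 0.01 ]
trivet [0.789 0.014 0.007]
[-3.08113668e+00 -6.06716250e-01  4.15311610e-04]
```

```bash
cat >> h.py <<'E'
DO=np.array([.54903,-.17559]); DT=.0645; OFF=.046+.016
def toolrot(phi):
    y=np.array([np.cos(phi),np.sin(phi),0]);z=np.array([0,0,-1.])
    return R.from_matrix(np.c_[np.cross(y,z),y,z]).as_rotvec()
def tool(x,y,th,flip,back=0.,z=.02):
    """TCP pose for a carrier pose in the dock frame"""
    px,py=x-np.sin(th)*(OFF+back),y+np.cos(th)*(OFF+back)
    c,s=np.cos(DT),np.sin(DT)
    p=np.array([DO[0]+c*px-s*py,DO[1]+s*px+c*py,z])
    return p,toolrot(DT+th+flip)
def path(x0,y0,t0,y1,Rr=.11,n=8):
    """turn - straight - turn to (0,y1,0)"""
    from scipy.optimize import fsolve
    def f(v):
        b,s=v
        return [x0+Rr*(2*np.cos(b)-np.cos(t0)-1)-s*np.sin(b), y0-Rr*(np.sin(t0)+2*np.sin(b))-s*np.cos(b)-y1]
    b,s=fsolve(f,[.4,.1]); pts=[]
    for t in np.linspace(t0,-b,n+1)[1:]: pts.append((x0+Rr*(np.cos(t)-np.cos(t0)),y0-Rr*(np.sin(t0)-np.sin(t)),t))
    x,y,_=pts[-1]; x-=s*np.sin(b); y-=s*np.cos(b); pts.append((x,y,-b))
    for t in np.linspace(-b,0,n//2+1)[1:]: pts.append((x-Rr*(np.cos(t)-np.cos(b)),y-Rr*(np.sin(b)+np.sin(t)),t))
    return b,s,pts
E
python3 - <<'E'
from h import *
from plant import *
x0,y0,t0=.0748,.3644,.3532
b,s,pts=path(x0,y0,t0,.12); print(b,s,np.round(pts[-1],4))
for flip in (0,np.pi): print(flip,[None if (q:=ik(*tool(*p,flip))) is None else np.round(q,2).tolist() for p in ((x0,y0,t0),pts[8],(0,0,0))])
for p in pts: print(np.round(p,3))
E
```

```text
0.49656131366715056 0.1154898563618344 [-0.    0.12  0.  ]
0 [[0.39, 0.58, 1.69, -0.0, 0.87, -0.03], [0.07, 0.52, 1.81, 0.0, 0.81, 0.5], [-0.23, 0.49, 1.87, -0.0, 0.78, -0.29]]
3.141592653589793 [None, None, None]
[0.078 0.353 0.247]
[0.081 0.342 0.141]
[0.082 0.33  0.035]
[ 0.081  0.318 -0.072]
[ 0.08   0.307 -0.178]
[ 0.077  0.296 -0.284]
[ 0.073  0.284 -0.39 ]
[ 0.068  0.274 -0.497]
[ 0.013  0.172 -0.497]
[ 0.008  0.16  -0.372]
[ 0.003  0.147 -0.248]
[ 0.001  0.134 -0.124]
[-0.    0.12  0.  ]
```

```bash
python3 - <<'E'
from h import *
from plant import *
x0,y0,t0=.0748,.3644,.3532
b,s,pts=path(x0,y0,t0,.12)
p,r=tool(x0,y0,t0,0,.025,.2); move_pose(p,r)
print(get_time(),get_force(),get_opening())
p,r=tool(x0,y0,t0,0,.025); move_linear(p,r)
f0=get_force(); print(f0)
move_linear(*tool(x0,y0,t0,0,0.),speed=.05); print(get_time(),get_force()-f0)
for q in pts[:9]:
    move_linear(*tool(*q,0),speed=.06); print(np.round(get_time(),2),(get_force()-f0).round(1))
for n in ("side","scene"):
    c=camera(n); pickle.dump(c,open(f"pics/{n}1.pkl","wb")); cv2.imwrite(f"pics/{n}1.png",c["pixels"][:,:,::-1])
a=cv2.imread("pics/side1.png")[100:300,200:450]; cv2.imwrite("pics/c1.png",cv2.resize(a,None,fx=3,fy=3,interpolation=cv2.INTER_CUBIC))
E
```

```text
3.225 [ 0.36091296 -0.80943027 -0.2991173 ] 0.09134282509565
[0.6675194  0.39226636 0.73638157]
5.225 [-1.79797357  2.5416403   2.11642804]
5.6 [0.2 3.8 1.9]
5.98 [0.4 5.  2.3]
6.35 [1.  4.2 1.9]
6.72 [1.1 3.6 1.5]
7.1 [1.6 3.7 1.8]
7.48 [1.6 3.5 1.3]
7.85 [3.4 2.4 1.8]
8.22 [1.4 2.4 1.7]
10.3 [1.5 5.7 2.3]
```

View pics/c1.png

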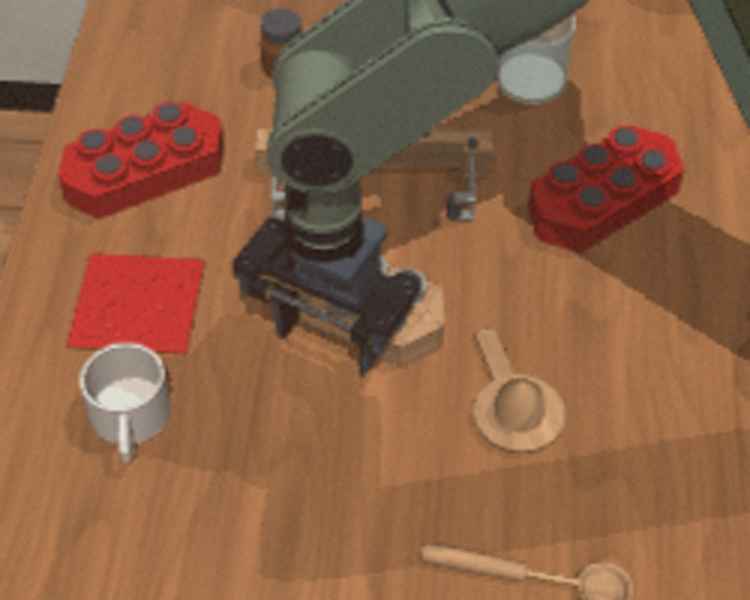

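View pics/scene1.png

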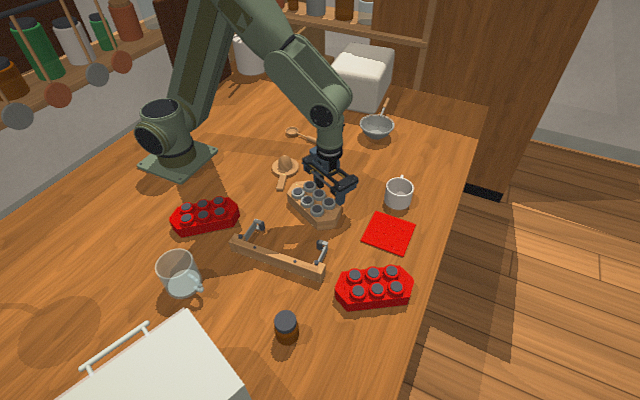

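The side crop shows the carrier turned and held flush by both fingers, crop (287,330) and (370,365), with its -x end at (440,310). In the scene view it is at (315,203), ahead of the dock, and nothing else has moved. Next I do the second turn, then back off for a clear look.

```bash
python3 - <<'E'
from h import *
from plant import *
b,s,pts=path(.0748,.3644,.3532,.12)
f0=get_force()
for q in pts[9:]:
    move_linear(*tool(*q,0),speed=.06); print(np.round(get_time(),2),get_force().round(1))
move_linear(tool(0,.12,0,0,.03)[0]); move_linear(tool(-.0,.26,0,0,.03,.22)[0],speed=.3)
for n in ("side","scene","wrist"):
    c=camera(n); pickle.dump(c,open(f"pics/{n}2.pkl","wb")); cv2.imwrite(f"pics/{n}2.png",c["pixels"][:,:,::-1])
print(get_time())
a=cv2.imread("pics/scene2.png")[180:300,220:360]
cv2.imwrite("pics/c2.png",np.vstack([cv2.resize(a,None,fx=3,fy=3),np.zeros((0,420,3),np.uint8)]))
a=cv2.imread("pics/side2.png"); w=cv2.imread("pics/wrist2.png")
cv2.imwrite("pics/c2.png",np.vstack([np.hstack([cv2.resize(a[120:250,240:400],(400,300)),cv2.resize(cv2.imread("pics/scene2.png")[170:290,220:380],(400,300))]),np.hstack([cv2.resize(w,(480,300)),np.zeros((300,320,3),np.uint8)])]))
E
```

```text
10.81 [1.6 5.  3.1]
11.22 [-0.   4.5  4.2]
11.62 [-0.4  4.7  4.4]
12.03 [-0.7  5.2  3.9]
13.5
```

View pics/c2.png

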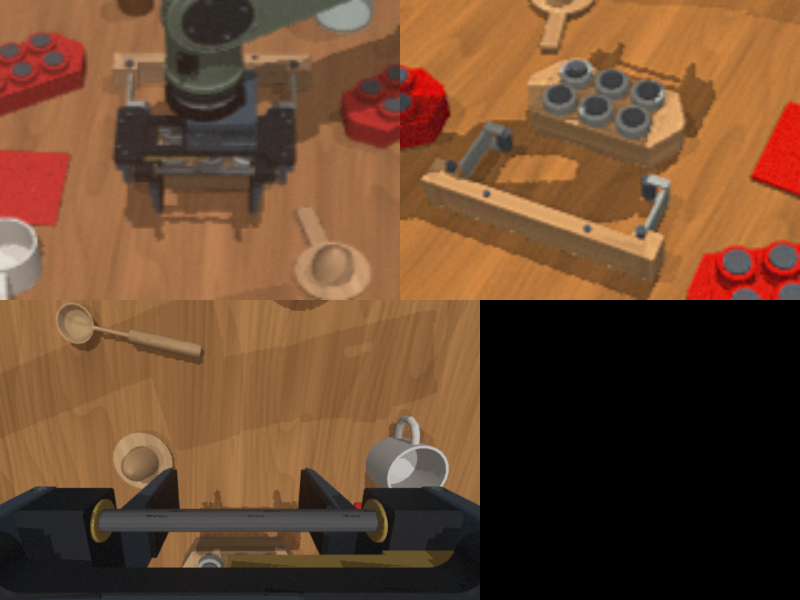

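All six lids and the dock are clear in the scene view: lids around crop (600,95), carrier nearly square ahead of the clips. I'll measure both in this one view.

```bash
cat >> h.py <<'E'
def lids(c,box,thr=95):
    b=[x for x in blobs(c,box,thr,150)]
    return b,np.array([onz(c,x[:2],.0516)[:2] for x in b])
def indock(P,o=DO,t=DT):
    c,s=np.cos(t),np.sin(t); return (P-o)@np.array([[c,-s],[s,c]])
E
python3 - <<'E'
from h import *
C=pickle.load(open("pics/scene2.pkl","rb")); C0=pickle.load(open("pics/scene0.pkl","rb"))
for thr in (80,95):
    b,P=lids(C,(272,192,325,226),thr); print(b); print((indock(P)*1000).round(1).tolist())
for bx in ((235,231,246,241),(249,243,260,252),(290,257,300,266),(311,258,321,267)):
    for x in blobs(C0,bx,100,60): print(bx,x,(indock(onz(C0,x[:2],.045)[:2])*1000).round(1))
E
```

```text
[[290.05, 198.71, 388], [304.24, 201.59, 780], [318.8, 205.87, 796], [283.37, 207.53, 839], [297.9, 212.04, 832], [312.76, 216.56, 869]]
[[-46.9, 137.1], [-2.3, 142.4], [44.9, 142.8], [-49.3, 97.1], [-2.0, 97.2], [45.1, 97.6]]
[[289.99, 198.43, 528], [304.19, 201.55, 904], [318.78, 205.76, 929], [283.37, 207.5, 962], [306.91, 207.4, 235], [297.88, 211.97, 976], [284.61, 213.17, 347], [321.81, 212.02, 161], [312.75, 216.53, 999], [298.57, 218.06, 356], [313.7, 222.47, 334]]
[[-47.6, 138.1], [-2.5, 142.5], [44.6, 143.2], [-49.3, 97.2], [14.8, 123.9], [-2.1, 97.4], [-35.8, 78.6], [62.5, 123.6], [45.0, 97.7], [9.7, 77.0], [56.4, 78.3]]
(235, 231, 246, 241) [240.0, 236.42, 220] [-114.5  -40.1]
(235, 231, 246, 241) [244.89, 238.3, 89] [-98.6 -40.6]
(311, 258, 321, 267) [316.03, 262.68, 182] [114.  -39.2]
```

```bash
python3 - <<'E'
from h import *
from plant import *
_,r=tool(0,.12,0,0)
move_linear(tool(0,.12,0,0,.03)[0],r,speed=.2)
f0=get_force(); n=np.array([-np.sin(DT),np.cos(DT),0]); out=[]
move_linear(tool(0,.125,0,0)[0],r,speed=.1)
y=.12
while y>-.015:
    y-=.01 if y>.07 else (.003 if y>.012 else .0007)
    move_linear(tool(0,y,0,0)[0],r,speed=.04)
    f=(get_force()-f0)@n; out.append((round(y*1000,1),round(float(f),1),round(float(indock(get_eef_pos()[:2])[1]-OFF)*1000,1)))
    if f>28 or get_time()>44: break
print(get_time(),out)
c=camera("scene"); pickle.dump(c,open("pics/scene3.pkl","wb")); cv2.imwrite("pics/scene3.png",cv2.resize(c["pixels"][200:300,220:360,::-1],None,fx=4,fy=4,interpolation=cv2.INTER_CUBIC))
E
```

```text
27.5417 [(110.0, 4.1, 110.7), (100.0, 4.7, 100.3), (90.0, 3.4, 90.1), (80.0, 3.2, 80.1), (70.0, 6.4, 70.5), (60.0, 10.2, 61.4), (57.0, 10.9, 58.9), (54.0, 12.7, 56.2), (51.0, 13.7, 53.4), (48.0, 13.1, 50.6), (45.0, 10.9, 47.0), (42.0, 7.6, 43.0), (39.0, 5.8, 39.6), (36.0, 5.0, 36.5), (33.0, 5.2, 33.3), (30.0, -0.2, 29.4), (27.0, -0.7, 26.5), (24.0, -1.0, 23.7), (21.0, 0.5, 20.8), (18.0, 0.1, 17.8), (15.0, 0.6, 14.8), (12.0, -0.7, 11.8), (11.3, 0.6, 11.4), (10.6, 1.9, 10.7), (9.9, 2.6, 9.9), (9.2, 1.8, 9.2), (8.5, 1.9, 8.4), (7.8, 2.3, 7.7), (7.1, 2.2, 7.1), (6.4, 1.7, 6.4), (5.7, 2.1, 5.6), (5.0, 3.3, 5.0), (4.3, 2.2, 4.3), (3.6, 2.6, 3.6), (2.9, 3.8, 2.9), (2.2, 6.0, 2.9), (1.5, 8.3, 2.8), (0.8, 11.0, 2.8), (0.1, 13.3, 2.7), (-0.6, 15.6, 2.7), (-1.3, 19.4, 2.6), (-2.0, 21.3, 2.6), (-2.7, 23.0, 2.6), (-3.4, 25.1, 2.5), (-4.1, 28.3, 2.5)]
```

View pics/scene3.png

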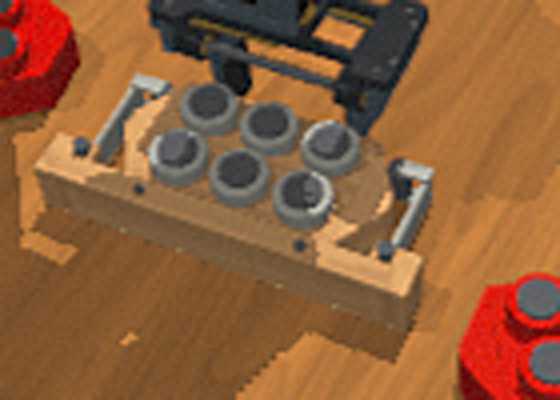

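The picture shows both clips shut, at (150,85) and (410,175), and the carrier against the rail. It hit a hard stop, with 28 N on the fingers. I'll back off and check the pose.

```bash
python3 - <<'E'
from h import *
from plant import *
move_linear(tool(0,.0,0,0,.05)[0],speed=.1); move_linear(tool(0,.12,0,0,.05,.22)[0],speed=.3); wait(.3)
c=camera("scene"); pickle.dump(c,open("pics/scene4.pkl","wb")); cv2.imwrite("pics/scene4.png",cv2.resize(c["pixels"][195:295,220:360,::-1],None,fx=5,fy=5,interpolation=cv2.INTER_CUBIC))
for thr in (70,90):
  b,P=lids(c,(255,215,308,260),thr); print(b,(indock(P)*1000).round(1).tolist())
print(get_time(),get_force())
E
```

```text
[[271.72, 225.6, 700], [286.84, 230.18, 779], [302.18, 235.23, 883], [264.5, 236.1, 606], [279.55, 242.23, 888], [295.19, 247.63, 919]] [[-48.4, 23.0], [-1.6, 24.3], [45.4, 24.3], [-49.1, -17.6], [-1.2, -20.6], [45.7, -20.7]]
[[271.62, 225.52, 928], [286.76, 230.12, 1042], [302.2, 235.15, 1140], [264.18, 236.61, 951], [279.52, 242.16, 1114], [269.02, 242.52, 156], [295.16, 247.48, 1200]] [[-48.8, 23.1], [-1.9, 24.4], [45.3, 24.6], [-49.0, -19.5], [-1.4, -20.4], [-27.1, -32.2], [45.4, -20.3]]
29.5583 [ 0.30220638  0.45089256 -0.06375831]
```

View pics/scene4.png

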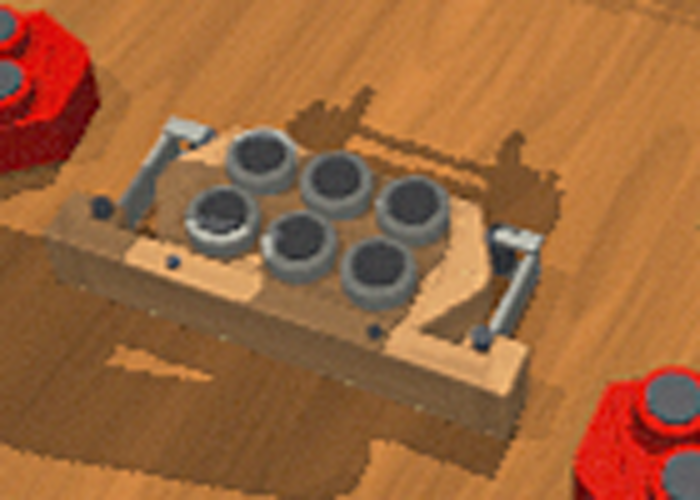

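```bash
python3 -c "
from plant import *
print(close_job())"
```

```text
the job is handed in; nothing more can be done
None
```

I handed the job in at about 30 s: the carrier is home in the dock, hard against the back rail and square, with both clips shut behind its points. The push peaked at about 28 N by the wrist reading, nothing else on the counter was touched, and the last camera check put the carrier within about 2 mm of the dock origin.

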